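Select the marked gear of the tube roller mixer

ROBOT

A 6-joint arm with a two-finger parallel gripper is mounted at the origin on a cart in front of the work surface, level with it; the furniture and walls round the work are solid. World frame = base frame: x ahead of the robot, y to its left, z up, the work surface at z = 0. Lengths are in m, angles in rad, forces in N, time in s.
With the tool pointing down it reaches from about 0.35 to 0.85 m from the base axis. Payload 8.1 kg.
Tool frame: the origin (TCP) lies midway between the tips of the shut fingers; the grasp point (between the pads) lies 19 mm behind it (r.hold_point_z is the z of the grasp point in the tool frame, in m); z points along the fingers, y is the line along which they close (so a half turn about z gives the same grasp; the last joint's range is limited). The gripper opens to 85 mm and grips with 20 to 120 N. Pads are 22 mm wide; open, the fingers measure 114 mm over their backs; the gripper's body (76 mm by 85 mm) begins 54 mm behind the grasp point. The pads swing forward as they close: fully open they stand 13 mm farther back than shut.
Start: joints at [1.048, 0.13, 1.488, -0, 1.523, -0.085], TCP at [0.254, 0.543, 0.231] pointing down, gripper open.
Joint ranges: [-2.96, 2.96], [-0.89, 2.26], [0.02, 2.5], [-1.34, 4.48], [0, 2.73], [-2.66, 2.66]. Speed limits (rad/s): [2.39, 2.39, 2.79, 3.14, 3.14, 3.14].

INTERFACE

Orientations are given as a unit quaternion [w, x, y, z].
In Python, from rig import r gives the robot as it stands. The module is installed in compiled form; this text tells all that it offers.
- The arm moves only by the tool drive_tool, never from a script. Its argument "series" is a list of rows, each an object with "delta_pos": the shift along the tool's x, y, z in cm, a list of three; "twist": the turn, a rotation vector about the tool's x, y, z in degrees, a list of three; "gripper": the finger opening in cm, from 0 to 8.54. In form: [{"delta_pos": [dx, dy, dz], "twist": [ax, ay, az], "gripper": gripper}, ...]. A call has 1 to 10 rows; each row shifts and turns the commanded pose from where the row before left it, along the tool's axes as they then stand; what a row does not reach is not made up. A row lasts 1/10 s, in which the tool goes at most 50 mm and 8.59 degrees, less where a joint would pass 70% of its speed; a pose out of reach is approached as far as the arm can. A call is refused whole if a number of a shift passes 5 or a number of a turn 8.59, either way. A call with a gripper value outside its range is refused whole. The fingers move at their own pace and stop on an object; "squeeze" is the grip in N (left out, the last holds). Time passes only in rows, so rows that do not move let the fingers close. It gives the time, the measured TCP pose, the force, the opening and the grip force at its end, in the units of the state.
- r.state(): the state, without advancing time (a new reading comes with each control period).
- r.get_image(name): name is "side" or "top"; returns a dict with "color" (480x640x3 uint8, red, green, blue), "depth" (480x640 float32, m along the optical axis (not along the pixel's ray), 0 where there is no reading), "vertical_fov" (degrees; the focal length in pixels is half the picture's height over the tangent of half this angle, whatever the lens; pixels are square), "cx", "cy" (the principal point, pixels), "R" (3x3) and "t" (3): a world point X has camera coordinates R X + t. Camera axes: x right, y down, z forward; pixel columns grow to the right and rows downward; lengths in m; the calibration is good to about 2 mm. A picture is of the moment at which its call begins.
- r.sign_off(): hands the job in; it is judged then, once.
The state is a dict: "time": time; "qpos": joint angles; "dq": joint speeds; "joint_efforts": joint torques, N m; "ee_pos": TCP position; "ee_rot": TCP orientation; "force": force on the tool from outside, world axes, zero at the start; "moment": the same for the moment, N m; "gripper_width": finger opening in m; "finger_force": force on a finger pad.
Only numpy, scipy, OpenCV 4.12 (cv2) and the standard library are available. Lean on these libraries where they do the work, as an engineer would, in place of code of your own. Each camera call takes 0.05 s, during which the arm holds its last target. There are 200 camera calls.

TASK

Change gear on the tube roller mixer: push its black gear lever with the fingertips through the H-shaped gate, out of the middle slot, along the cross channel and fully home to the end of the corner slot that is marked by the upright pin (the other three corner slots have only flat buttons), and leave it there. Only push the lever, gently: do not grip it or force it, and leave the other things on the table where they are.

Things in the scene. Friction and masses are not known exactly. Their poses are not given: they have to be found in the camera images.
- mixer: Tube roller mixer fixed to the table: grey gearbox with the gear gate on top, lower roller bed along its right-hand (-y) side. Origin on the table under the gate's middle; x points to its far side, y to its left. It reaches x -85..+85 mm, y -187..+85 mm; gate plate top 102 mm above the table, rollers 75, their end cheeks 80, parked tube on the rollers under 90.
- gate_mid (a point): Middle of the gate, on the plate's top, axes as the mixer's. The gate is a double H: three fore-aft slots (left, middle, right, 24 mm apart) joined by one crosswise channel at their middle (x = 0, neutral). The 10 mm stem runs in slots and channel 15 mm wide between four steel tongues with round noses, and can change slots only through the channel.
- lever_pivot (a point): Point the lever tilts about, inside the gearbox, 20 mm above the table under the gate's middle; 158 mm from the handle's centre. The lever resists with 2 to 3 N at the handle, has no spring and stays where it is left; the slots end on cushioned stops. Over 30 N from the fingers (a pinch, or pushing hard against a tongue or stop) counts as forcing it.
- lever_knob (a point): Centre of the lever's black barrel handle, 50 mm tall, 32 mm across. Upright: 178 mm above the table, underside 153, top 203; about 166 in a corner. In the mixer's frame x is near 0 in the channel; at the slots' far / near ends about +41 / -41 mm (+40 / -40 in the left and right slots); y near 0 in the middle slot, about +45 / -45 in the left / right slots. To pass crosswise it must be within about 5 mm of x = 0.
- gimbal (a joint): Fore-aft tilt of the lever in rad: 0 upright (in the channel), positive tilted to the mixer's +x (far); stops at -0.265 and +0.265.
- gear_lever (a joint): Sideways tilt of the lever in rad: 0 in the middle slot, positive tilted to the mixer's +y (left), negative to its -y (right); stops at -0.29 and +0.29, which are the left and right slots.
- pin: The marker of the wanted slot: upright dark steel pin, 10 mm across and 24 mm tall with a 15 mm round foot, fixed on the gate plate just beyond the outer end of one of the four corner slots (far left, far right, near left or near right). Origin at the centre of its foot, at x = +45 or -45 mm and y = +24 or -24 mm in the mixer's frame, 102 mm above the table.
- button1: Flat dark steel button, 15 mm across and 3 mm tall, fixed at the end of one of the other three corner slots. Origin at the centre of its underside.
- button2: Flat dark steel button, 15 mm across and 3 mm tall, fixed at the end of one of the other three corner slots. Origin at the centre of its underside.
- button3: Flat dark steel button, 15 mm across and 3 mm tall, fixed at the end of one of the other three corner slots. Origin at the centre of its underside.
- dropper_1: Bystander: small white dropper bottle, 20 mm across, 64 mm tall, upright on the table before the roller bed. Origin at the centre of its underside.
- sample_tube_1: Bystander: capped sample tube, 72 mm long, 14 mm thick, lying on the table before the gearbox. Origin at the centre of its underside.
- tube_rack_1: Bystander: blue ridged tube rack, 98x100 mm, 58 mm tall, behind the gearbox. Origin at the centre of its underside.
- oximeter: Bystander: finger oximeter, small black and white clip, 33x60 mm, 30 mm tall, on the table before the gearbox. Origin at the centre of its underside.
- test_cassette_5: Bystander: white test cassette, 20x70 mm, 6 mm thick, lying on the table along the right side of the roller bed. Origin at the centre of its underside.

How it is judged:
At the end, for the whole second after the job is handed in: The lever is at rest in the corner slot marked by the pin: in the mixer's frame the handle's centre is more than 33 mm (of about 40) towards the pin's end in x and more than 35 mm (of about 45) to the pin's side in y (((x of pin in the frame of mixer above 0 m and y of pin in the frame of mixer above 0 m and x of lever_knob in the frame of mixer above 0.033 m and y of lever_knob in the frame of mixer above 0.035 m) or (x of pin in the frame of mixer above 0 m and y of pin in the frame of mixer below 0 m and x of lever_knob in the frame of mixer above 0.033 m and y of lever_knob in the frame of mixer below -0.035 m) or (x of pin in the frame of mixer below 0 m and y of pin in the frame of mixer above 0 m and x of lever_knob in the frame of mixer below -0.033 m and y of lever_knob in the frame of mixer above 0.035 m) or (x of pin in the frame of mixer below 0 m and y of pin in the frame of mixer below 0 m and x of lever_knob in the frame of mixer below -0.033 m and y of lever_knob in the frame of mixer below -0.035 m)) and velocity of joint gimbal between -0.05 and 0.05 rad/s and velocity of joint gear_lever between -0.05 and 0.05 rad/s); the robot touches nothing.
It fails at once if the lever was gripped or forced: over 30 N between fingers and lever (contact force between the fingers and gear_lever above 30 N).
It fails at once if a bystander was moved by over 15 mm (distance of any of dropper_1, sample_tube_1, tube_rack_1, oximeter, test_cassette_5 from where it was at the start of the episode above 0.015 m).
It also fails if it takes over 51 s, if anything falls off the work surface, if the arm or the gripper's body presses on something with over 40 N, if the wrist force passes 120 N, or if a joint passes its speed limit or range.

## Working session

There is one attempt and no reset: what is moved stays moved. The work goes in short steps, Python scripts to look and compute and a tool call to move; the robot and the scene stay as the last step left them, time stands still between calls to the robot, and variables do not carry over. Pictures are saved under pics/ and viewed, at most 10 in all, crops included, and the job is handed in when it is done.

Besides the shell and the picture viewer there is one more tool, called after ">>>" in YAML: its name, and indented under it one key for each argument. drive_tool: Moves the arm, as the interface text tells. Its arguments: {"type":"object","properties":{"series":{"type":"array"},"squeeze":{"type":"number"}},"required":["series"]}

```bash
mkdir -p pics
cat > h.py <<'E'
from rig import r
import numpy as np, cv2
def get(n):
    im=r.get_image(n); f=240/np.tan(np.radians(im['vertical_fov']/2)); im['f']=f; return im
def save(im,name,box=None,s=1):
    c=im['color'][:,:,::-1]
    if box: c=c[box[1]:box[3],box[0]:box[2]]
    cv2.imwrite('pics/'+name,cv2.resize(np.ascontiguousarray(c),None,fx=s,fy=s))
def cloud(im):
    v,u=np.mgrid[0:480,0:640]; z=im['depth']
    P=np.stack([(u-im['cx'])/im['f']*z,(v-im['cy'])/im['f']*z,z],-1)
    W=(P-im['t'])@im['R']; W[z==0]=np.nan; return W
E
python3 - <<'E'
from h import *
for n in('top','side'):
    im=get(n); save(im,n+'0.png'); np.save(n+'.npy',cloud(im)); print(n,im['f'],im['R'].round(3).tolist(),im['t'])
    print('cam',-im['R'].T@im['t'])
s=r.state();print(s['time'],s['ee_pos'],s['ee_rot'],s['force'])
E
```

```text
top 481.89916182321406 [[-0.02, -1.0, -0.002], [-0.997, 0.02, -0.079], [0.079, 0.0, -0.997]] [-0.30209267  0.50125389  0.92765608]
cam [ 0.42054478 -0.31259641  0.96358021]
side 549.1548906133964 [[0.998, 0.056, -0.013], [0.013, -0.435, -0.901], [-0.057, 0.899, -0.435]] [-0.4643962  -0.01064849  1.26697037]
cam [ 0.53535794 -1.11725255  0.53491099]
0.1 [0.25410212 0.54297432 0.23032439] [-2.62096369e-04  2.17180309e-01  9.76131115e-01 -8.31777557e-04] [-0.10885427 -0.26870899  0.44294011]
```

View pics/top0.png

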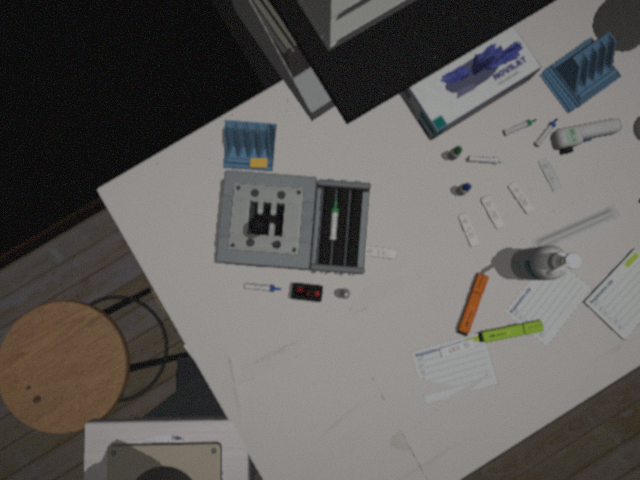

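View pics/side0.png

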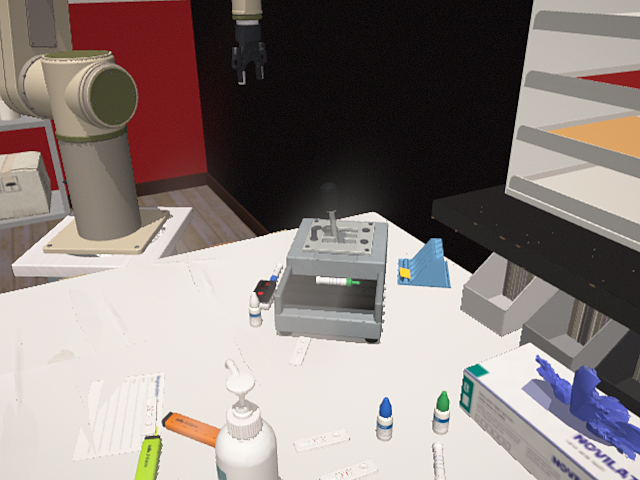

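The top view shows the mixer, with its gate at about (268,218), and the tubes and oximeter in front of it. I can't identify the pin yet, so I'll zoom in on the gate and fit the mixer pose.

Run:
```python
from h import *
a=cv2.imread('pics/top0.png')[165:275,210:320]; b=cv2.imread('pics/side0.png')[170:270,270:400]
g=lambda x:(255*(x/255.)**.6).astype(np.uint8)
a=cv2.resize(g(a),(500,500),interpolation=3);b=cv2.resize(g(b),(650,500),interpolation=3)[:,100:400]
cv2.imwrite('pics/z.png',np.hstack([a,b]))
W=np.load('top.npy');S=np.load('side.npy')
for n,W in(('top',W),('side',S)):
    z=W[...,2]
    for lo,hi in((.094,.11),(.135,.25)):
        m=(z>lo)&(z<hi)&(W[...,0]>.3)&(W[...,0]<.75)&(abs(W[...,1]+.1)<.35)&(W[...,1]<.3)
        m=cv2.morphologyEx(m.astype(np.uint8),cv2.MORPH_OPEN,np.ones((2,2)))>0
        P=W[m]; print(n,lo,len(P),P.min(0).round(3),P.max(0).round(3),np.median(P,0).round(3))
        if len(P)>10: 
            rect=cv2.minAreaRect(P[:,:2].astype(np.float32)*1000);print(rect)
```

```text
top 0.094 7013 [nan nan nan] [nan nan nan] [nan nan nan]
((nan, nan), (0.0, 0.0), 0.0)
top 0.135 3689 [nan nan nan] [nan nan nan] [nan nan nan]
((655.239013671875, -324.2660217285156), (51.45467758178711, 408.7505187988281), 46.74199676513672)
side 0.094 3591 [nan nan nan] [nan nan nan] [nan nan nan]
((606.6575317382812, -144.91290283203125), (411.4813537597656, 151.35203552246094), 60.73439025878906)
side 0.135 2872 [nan nan nan] [nan nan nan] [nan nan nan]
((nan, nan), (0.0, 0.0), 0.0)
```

View pics/z.png

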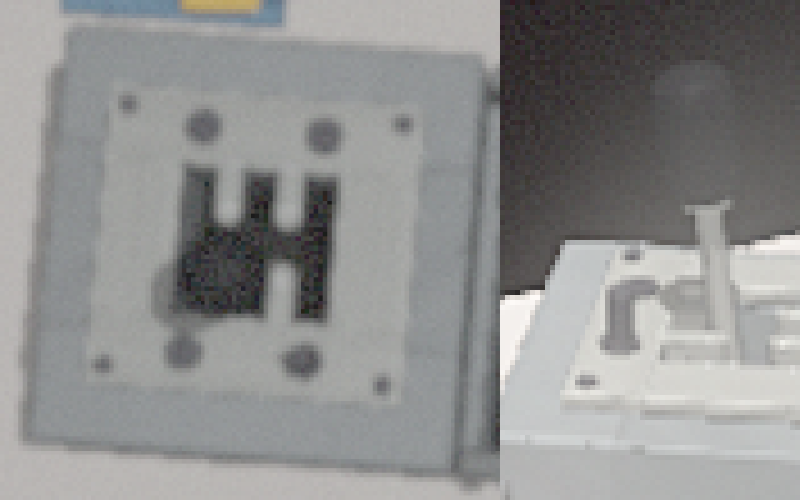

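Run:
```python
from h import *
im=get('top'); W=cloud(im)
def ray(z_,p,z):
    u=p[0]/z_[2]+z_[0];v=p[1]/z_[2]+z_[1]
    d=im['R'].T@np.array([(u-im['cx'])/im['f'],(v-im['cy'])/im['f'],1]);c=-im['R'].T@im['t']
    return c+d*(z-c[2])/d[2]
Z=(209.5,164.5,4.545)
B=np.array([ray(Z,p,.105) for p in((203,127),(324,135),(182,352),(302,360))])
C=np.array([ray(Z,p,.102) for p in((128,103),(402,124),(103,363),(381,385))])
print(B.round(4),C.mean(0)); m=(B.mean(0)+C.mean(0))/2
far=(B[0]+B[1]-B[2]-B[3])[:2]; far2=(C[0]+C[1]-C[2]-C[3])[:2]
lef=(B[0]-B[1]+B[2]-B[3])[:2]; lef2=(C[0]-C[1]+C[2]-C[3])[:2]
for d in(far,far2,lef,lef2):print(np.degrees(np.arctan2(d[1],d[0])),np.linalg.norm(d)/2)
print('mid',B.mean(0),m)
W=np.where(np.isnan(W),-9,W)
for n,W in(('top',W),('side',np.nan_to_num(np.load('side.npy'),nan=-9))):
    near=np.hypot(W[...,0]-m[0],W[...,1]-m[1])<.1
    for lo,hi in((.107,.13),(.145,.22)):
        s=near&(W[...,2]>lo)&(W[...,2]<hi); P=W[s]
        if len(P): print(n,lo,len(P),np.median(P,0).round(4),P.min(0).round(3),P.max(0).round(3))
        if lo<.11: print(P[:40].round(3).tolist())
```

```text
[[ 0.5765 -0.1908  0.105 ]
 [ 0.5723 -0.2387  0.105 ]
 [ 0.4872 -0.1817  0.105 ]
 [ 0.4831 -0.2289  0.105 ]] [ 0.53008157 -0.20996777  0.102     ]
-6.048022246819705 0.08973378023459137
-5.639442305291026 0.10419254472652018
85.00829173650838 0.04771413439632562
84.34984646234086 0.10976646031652626
mid [ 0.5297415  -0.21004872  0.105     ] [ 0.52991153 -0.21000825  0.1035    ]
top 0.107 63 [ 0.4846 -0.2304  0.1086] [ 0.473 -0.268  0.107] [ 0.59  -0.151  0.129]
[[0.59, -0.162, 0.107], [0.582, -0.187, 0.109], [0.58, -0.191, 0.108], [0.579, -0.191, 0.107], [0.577, -0.268, 0.107], [0.577, -0.185, 0.107], [0.577, -0.196, 0.108], [0.575, -0.195, 0.108], [0.575, -0.198, 0.107], [0.574, -0.236, 0.107], [0.572, -0.245, 0.107], [0.57, -0.245, 0.109], [0.568, -0.245, 0.108], [0.567, -0.239, 0.107], [0.567, -0.243, 0.108], [0.537, -0.26, 0.107], [0.53, -0.244, 0.108], [0.518, -0.264, 0.107], [0.509, -0.242, 0.107], [0.498, -0.151, 0.107], [0.494, -0.181, 0.108], [0.494, -0.183, 0.107], [0.492, -0.187, 0.109], [0.489, -0.183, 0.108], [0.486, -0.228, 0.125], [0.486, -0.229, 0.124], [0.486, -0.231
[... 836 characters left out ...]
7, -0.215, 0.125], [0.519, -0.213, 0.124], [0.521, -0.21, 0.123], [0.485, -0.181, 0.107], [0.492, -0.182, 0.108], [0.512, -0.211, 0.121], [0.514, -0.216, 0.124], [0.516, -0.218, 0.124], [0.517, -0.211, 0.121], [0.519, -0.214, 0.123], [0.521, -0.213, 0.122], [0.48, -0.228, 0.127], [0.482, -0.232, 0.128], [0.484, -0.229, 0.127], [0.491, -0.185, 0.107], [0.514, -0.213, 0.12], [0.516, -0.215, 0.121], [0.517, -0.214, 0.121], [0.519, -0.215, 0.121], [0.521, -0.214, 0.121], [0.479, -0.232, 0.127], [0.48, -0.234, 0.127], [0.482, -0.232, 0.126], [0.484, -0.235, 0.128], [0.486, -0.231, 0.126], [0.485, -0.19, 0.107]]
side 0.145 475 [ 0.5103 -0.221   0.1812] [ 0.492 -0.229  0.145] [ 0.524 -0.206  0.203]
```

Pin is at the near-right corner. Mixer middle is about (0.530, -0.210), yaw about -5.5°. The lever is in the middle slot, tilted about 19 mm towards the near end. I'll align the tool with the mixer axes and approach the near side with the fingers shut.

>>> drive_tool:
  series:
    - {"delta_pos":[0,0,0],"twist":[0,0,-6.5],"gripper":0}
    - {"delta_pos":[0,0,0],"twist":[0,0,-6.5],"gripper":0}
    - {"delta_pos":[0,0,0],"twist":[0,0,-6.5],"gripper":0}
    - {"delta_pos":[-1.4,-3.8,0],"twist":[0,0,0],"gripper":0}
    - {"delta_pos":[-1.4,-3.8,0],"twist":[0,0,0],"gripper":0}
    - {"delta_pos":[-1.4,-3.8,0],"twist":[0,0,0],"gripper":0}
    - {"delta_pos":[-1.4,-3.8,0],"twist":[0,0,0],"gripper":0}
    - {"delta_pos":[-1.4,-3.8,0],"twist":[0,0,0],"gripper":0}
    - {"delta_pos":[-1.4,-3.8,0],"twist":[0,0,0],"gripper":0}
    - {"delta_pos":[-1.4,-3.8,0],"twist":[0,0,0],"gripper":0}

```text
time: 1.15
ee_pos: [0.3259, 0.2676, 0.231]
ee_rot: [0.0, 0.049, 0.999, -0.0]
force: [0.9, 0.0, 1.1]
gripper_width: -0.0
finger_force: 0.0
```

>>> drive_tool:
  series:
    - {"delta_pos":[-1.4,-3.8,0],"twist":[0,0,0],"gripper":0}
    - {"delta_pos":[-1.4,-3.8,0],"twist":[0,0,0],"gripper":0}
    - {"delta_pos":[-1.4,-3.8,0],"twist":[0,0,0],"gripper":0}
    - {"delta_pos":[-1.4,-3.8,0],"twist":[0,0,0],"gripper":0}
    - {"delta_pos":[-1.4,-3.8,0],"twist":[0,0,0],"gripper":0}
    - {"delta_pos":[-1.4,-3.8,0],"twist":[0,0,0],"gripper":0}
    - {"delta_pos":[-1.4,-3.8,0],"twist":[0,0,0],"gripper":0}
    - {"delta_pos":[-1.4,-3.8,0],"twist":[0,0,0],"gripper":0}
    - {"delta_pos":[0,0,0],"twist":[0,0,0],"gripper":0}
    - {"delta_pos":[0,0,0],"twist":[0,0,0],"gripper":0}

```text
time: 2.15
ee_pos: [0.4076, -0.045, 0.2309]
ee_rot: [-0.0, 0.05, 0.999, 0.0]
force: [-0.8, 1.0, -0.4]
gripper_width: -0.0001
finger_force: 0.0
```

```bash
cat >> h.py <<'E'
M=np.array([.530,-.210]);A=np.radians(-5.5);X=np.array([np.cos(A),np.sin(A)]);Y=np.array([-np.sin(A),np.cos(A)])
from scipy.spatial.transform import Rotation as Ro
def st():
    s=r.state();p=s['ee_pos'];d=p[:2]-M;q=s['ee_rot'];m=Ro.from_quat([q[1],q[2],q[3],q[0]]).as_matrix()
    print('t',round(s['time'],2),'mixer xyz mm',(1000*np.array([d@X,d@Y,p[2]])).round(1),'F mixer',np.round([s['force'][:2]@X,s['force'][:2]@Y,s['force'][2]],1),'w',round(s['gripper_width'],4))
    print('toolx ang',np.degrees(np.arctan2(m[1,0],m[0,0])).round(2),'toolz',m[:,2].round(3))
E
python3 -c "
from h import *
st()"
```

```text
t 2.15 mixer xyz mm [-137.6  152.5  230.9] F mixer [-0.9  1.  -0.4] w -0.0001
toolx ang 174.26 toolz [-0.001  0.001 -1.   ]
```

>>> drive_tool:
  series:
    - {"delta_pos":[-1.0,-3.8,0],"twist":[0,0,0],"gripper":0}
    - {"delta_pos":[-1.0,-3.8,0],"twist":[0,0,0],"gripper":0}
    - {"delta_pos":[-1.0,-3.8,0],"twist":[0,0,0],"gripper":0}
    - {"delta_pos":[-1.0,-3.8,0],"twist":[0,0,0],"gripper":0}
    - {"delta_pos":[-1.0,-0.2,1.6],"twist":[0,0,0],"gripper":0}
    - {"delta_pos":[0,0,1.6],"twist":[0,0,0],"gripper":0}
    - {"delta_pos":[0,0,1.6],"twist":[0,0,0],"gripper":0}
    - {"delta_pos":[0,0,1.6],"twist":[0,0,0],"gripper":0}
    - {"delta_pos":[0,0,0],"twist":[0,0,0],"gripper":0}
    - {"delta_pos":[0,0,0],"twist":[0,0,0],"gripper":0}

```text
time: 3.15
ee_pos: [0.4428, -0.2013, 0.1674]
ee_rot: [-0.0, 0.048, 0.999, 0.0]
force: [0.1, -0.9, 0.3]
gripper_width: -0.0001
finger_force: 0.0
```

```bash
python3 -c "
from h import *
st()
im=get('side');save(im,'s1.png',(240,100,440,300),3)
"
```

```text
t 3.15 mixer xyz mm [-87.7   0.3 167.4] F mixer [ 0.2 -0.8  0.3] w -0.0001
toolx ang 174.51 toolz [-0.001  0.001 -1.   ]
```

View pics/s1.png

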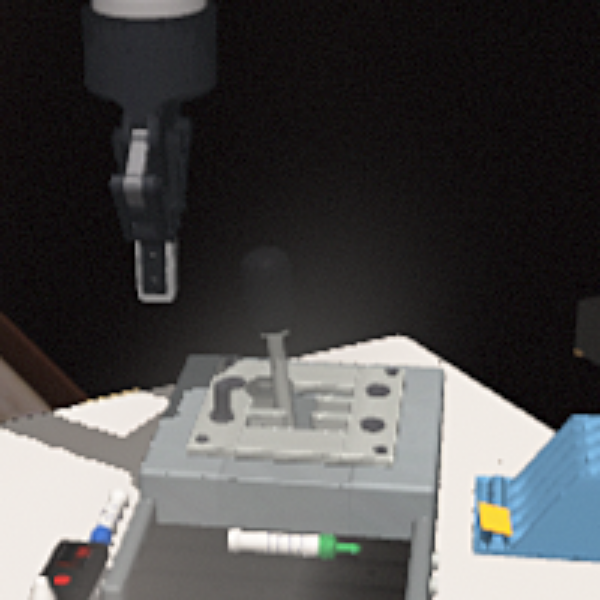

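The side view shows the shut fingertips at (157,280), level with the knob at (267,285) and in line with it. Now I push towards the far side.

>>> drive_tool:
  series:
    - {"delta_pos":[-1.0,0,0],"twist":[0,0,0],"gripper":0}
    - {"delta_pos":[-1.0,0,0],"twist":[0,0,0],"gripper":0}
    - {"delta_pos":[-1.0,0,0],"twist":[0,0,0],"gripper":0}
    - {"delta_pos":[-0.4,0,0],"twist":[0,0,0],"gripper":0}
    - {"delta_pos":[-0.3,0,0],"twist":[0,0,0],"gripper":0}
    - {"delta_pos":[-0.3,0,0],"twist":[0,0,0],"gripper":0}
    - {"delta_pos":[-0.3,0,0],"twist":[0,0,0],"gripper":0}
    - {"delta_pos":[-0.3,0,0],"twist":[0,0,0],"gripper":0}
    - {"delta_pos":[-0.3,0,0],"twist":[0,0,0],"gripper":0}
    - {"delta_pos":[-0.3,0,0],"twist":[0,0,0],"gripper":0}

```text
time: 4.2
ee_pos: [0.4945, -0.2075, 0.1673]
ee_rot: [-0.0, 0.049, 0.999, -0.0]
force: [-2.0, 0.2, 2.0]
gripper_width: -0.0
finger_force: 1.3
```

>>> drive_tool:
  series:
    - {"delta_pos":[-0.3,0,0],"twist":[0,0,0],"gripper":0}
    - {"delta_pos":[-0.3,0,0],"twist":[0,0,0],"gripper":0}
    - {"delta_pos":[0,0,0],"twist":[0,0,0],"gripper":0}

```text
time: 4.5
ee_pos: [0.5008, -0.2081, 0.1673]
ee_rot: [0.0, 0.049, 0.999, 0.0]
force: [-1.6, -1.0, 0.6]
gripper_width: 0.0003
finger_force: 0.9
```

```bash
cat >> h.py <<'E'
def knob():
    # handle points from both cameras, near the gate, in mixer frame mm (dark, z 145..210)
    for n in('top','side'):
        im=get(n);W=np.nan_to_num(cloud(im),nan=-9);d=W[...,:2]-M;x=d@X;y=d@Y;z=W[...,2]
        for nm,lo,hi in(('stem',.115,.135),('handle',.145,.21)):
            s=(abs(x)<.07)&(abs(y)<.075)&(z>lo)&(z<hi)&~((x<-.037)&(z<.14))&(im['color'].max(-1)<(75 if lo>.14 else 256))
            P=1000*np.stack([x,y,z],-1)[s]
            if len(P)>5: print(n,nm,len(P),'med',np.median(P,0).round(1),'5%',np.percentile(P,5,0).round(1),'95%',np.percentile(P,95,0).round(1))
E
python3 -c "
from h import *
st();knob()"
```

```text
t 4.5 mixer xyz mm [-29.3  -0.9 167.3] F mixer [-1.5 -1.1  0.6] w 0.0003
toolx ang 174.42 toolz [ 0. -0. -1.]
side stem 51 med [ -1.4  -5.8 126. ] 5% [ -5.1  -7.5 116.8] 95% [  2.3  -2.6 133.9]
side handle 601 med [ -5.8 -13.3 186.7] 5% [-32.3 -17.7 159.8] 95% [ 10.6  -3.4 203.9]
```

>>> drive_tool:
  series:
    - {"delta_pos":[-0.2,0,0],"twist":[0,0,0],"gripper":0}
    - {"delta_pos":[0,0,0],"twist":[0,0,0],"gripper":0}
    - {"delta_pos":[0.5,0,0],"twist":[0,0,0],"gripper":0}
    - {"delta_pos":[2.0,0,0],"twist":[0,0,0],"gripper":0}
    - {"delta_pos":[2.0,2.0,0],"twist":[0,0,0],"gripper":0}
    - {"delta_pos":[0,3.0,0],"twist":[0,0,0],"gripper":0}
    - {"delta_pos":[0,3.0,0],"twist":[0,0,0],"gripper":0}
    - {"delta_pos":[0,0,0],"twist":[0,0,0],"gripper":0}
    - {"delta_pos":[0,0,0],"twist":[0,0,0],"gripper":0}

```text
time: 5.5
ee_pos: [0.4654, -0.124, 0.1674]
ee_rot: [0.0, 0.048, 0.999, -0.0]
force: [-0.1, -0.2, -0.4]
gripper_width: -0.0002
finger_force: 0.0
```

```bash
python3 -c "
from h import *
st();knob()"
```

```text
t 5.5 mixer xyz mm [-72.5  79.5 167.4] F mixer [-0.1 -0.2 -0.4] w -0.0002
toolx ang 174.51 toolz [ 0.001 -0.    -1.   ]
top handle 316 med [ -3.5  -3.  200.4] 5% [-15.1 -14.7 180.7] 95% [  9.6  10.5 204.2]
side stem 61 med [ 1.000e-01 -5.200e+00  1.248e+02] 5% [ -5.1  -9.1 115.4] 95% [  3.8  -1.1 133.9]
side handle 518 med [ -2.2 -12.1 185.1] 5% [-66.7 -17.7 158.9] 95% [ 12.2  65.9 203.7]
```

The lever is in the channel (stem x is about 0). Next I push right from its left side.

>>> drive_tool:
  series:
    - {"delta_pos":[-2.4,0,0],"twist":[0,0,0],"gripper":0}
    - {"delta_pos":[-2.4,0,0],"twist":[0,0,0],"gripper":0}
    - {"delta_pos":[-2.4,0,0],"twist":[0,0,0],"gripper":0}
    - {"delta_pos":[0,-1.0,0],"twist":[0,0,0],"gripper":0}
    - {"delta_pos":[0,-1.0,0],"twist":[0,0,0],"gripper":0}
    - {"delta_pos":[0,-1.0,0],"twist":[0,0,0],"gripper":0}
    - {"delta_pos":[0,-0.8,0],"twist":[0,0,0],"gripper":0}
    - {"delta_pos":[0,-0.5,0],"twist":[0,0,0],"gripper":0}
    - {"delta_pos":[0,-0.3,0],"twist":[0,0,0],"gripper":0}
    - {"delta_pos":[0,-0.3,0],"twist":[0,0,0],"gripper":0}

```text
time: 6.6
ee_pos: [0.5321, -0.1803, 0.1674]
ee_rot: [0.0, 0.049, 0.999, 0.0]
force: [0.2, -0.5, 0.7]
gripper_width: -0.0004
finger_force: 0.0
```

>>> drive_tool:
  series:
    - {"delta_pos":[0,-0.3,0],"twist":[0,0,0],"gripper":0}
    - {"delta_pos":[0,-0.3,0],"twist":[0,0,0],"gripper":0}
    - {"delta_pos":[0,-0.3,0],"twist":[0,0,0],"gripper":0}
    - {"delta_pos":[0,-0.3,0],"twist":[0,0,0],"gripper":0}
    - {"delta_pos":[0,-0.3,0],"twist":[0,0,0],"gripper":0}

```text
time: 7.1
ee_pos: [0.5309, -0.195, 0.1674]
ee_rot: [0.0, 0.049, 0.999, 0.0]
force: [-0.5, 2.7, 1.8]
gripper_width: 0.0005
finger_force: 1.2
```

```bash
python3 -c "
from h import *
st();knob()"
```

```text
t 7.1 mixer xyz mm [ -0.6  15.  167.4] F mixer [-0.8  2.6  1.8] w 0.0005
toolx ang 174.43 toolz [ 0.  0. -1.]
top handle 80 med [-12.8 -15.8 196.6] 5% [-16.2 -25.4 173.4] 95% [ -8.8  -4.  201. ]
side stem 48 med [ -0.4 -13.7 125.4] 5% [ -4.3 -16.1 116.2] 95% [  3.  -10.8 133.2]
side handle 507 med [ -0.3 -24.4 186.1] 5% [-13.9 -30.2 158.7] 95% [1.200e+01 1.000e-01 2.038e+02]
```

Force is 2.6 N, so the lever is moving freely. Continuing.

>>> drive_tool:
  series:
    - {"delta_pos":[0,-0.3,0],"twist":[0,0,0],"gripper":0}
    - {"delta_pos":[0,-0.3,0],"twist":[0,0,0],"gripper":0}
    - {"delta_pos":[0,-0.3,0],"twist":[0,0,0],"gripper":0}
    - {"delta_pos":[0,-0.3,0],"twist":[0,0,0],"gripper":0}
    - {"delta_pos":[0,-0.3,0],"twist":[0,0,0],"gripper":0}

```text
time: 7.7
ee_pos: [0.5292, -0.2101, 0.167]
ee_rot: [-0.0, 0.049, 0.999, 0.0]
force: [0.1, 0.8, -1.4]
gripper_width: 0.0
finger_force: 1.1
```

>>> drive_tool:
  series:
    - {"delta_pos":[0,-0.2,0],"twist":[0,0,0],"gripper":0}
    - {"delta_pos":[0,-0.2,0],"twist":[0,0,0],"gripper":0}
    - {"delta_pos":[0,-0.2,0],"twist":[0,0,0],"gripper":0}
    - {"delta_pos":[0,0,0],"twist":[0,0,0],"gripper":0}

```text
time: 8.1
ee_pos: [0.5286, -0.2161, 0.1672]
ee_rot: [-0.0, 0.049, 0.999, -0.0]
force: [0.7, 1.6, -0.7]
gripper_width: -0.0001
finger_force: 0.8
```

```bash
python3 -c "
from h import *
st();knob()"
```

```text
t 8.1 mixer xyz mm [ -0.8  -6.2 167.2] F mixer [ 0.5  1.6 -0.7] w -0.0001
toolx ang 174.4 toolz [-0.  0. -1.]
top handle 76 med [-12.9 -36.1 193.2] 5% [-16.3 -47.  171. ] 95% [ -8.5 -24.1 198.4]
side stem 44 med [ -0.5 -27.2 124.9] 5% [ -4.5 -31.7 116.2] 95% [  2.6 -23.3 133.2]
side handle 519 med [ -0.2 -44.2 184.6] 5% [-13.4 -51.5 155.7] 95% [ 12.1 -19.7 202. ]
```

>>> drive_tool:
  series:
    - {"delta_pos":[0,-0.2,0],"twist":[0,0,0],"gripper":0}
    - {"delta_pos":[0,-0.2,0],"twist":[0,0,0],"gripper":0}
    - {"delta_pos":[0,0,0],"twist":[0,0,0],"gripper":0}

```text
time: 8.5
ee_pos: [0.5283, -0.2201, 0.1673]
ee_rot: [0.0, 0.049, 0.999, -0.0]
force: [-0.0, 1.4, -0.6]
gripper_width: -0.0
finger_force: 0.8
```

>>> drive_tool:
  series:
    - {"delta_pos":[0,-0.1,0],"twist":[0,0,0],"gripper":0}
    - {"delta_pos":[0,0,0],"twist":[0,0,0],"gripper":0}

```text
time: 8.7
ee_pos: [0.5283, -0.221, 0.1673]
ee_rot: [-0.0, 0.049, 0.999, -0.0]
force: [-0.5, 2.3, -0.7]
gripper_width: 0.0002
finger_force: 0.9
```

```bash
python3 -c "
from h import *
st();knob()"
```

```text
t 8.7 mixer xyz mm [ -0.7 -11.1 167.3] F mixer [-0.8  2.2 -0.7] w 0.0002
toolx ang 174.41 toolz [-0. -0. -1.]
top handle 74 med [-12.9 -40.9 192. ] 5% [-16.1 -52.2 174.7] 95% [ -8.7 -30.1 197.1]
side stem 51 med [ -0.5 -30.  125.9] 5% [ -5.9 -33.  116.2] 95% [  2.9 -26.7 134.1]
side handle 527 med [ -0.  -48.6 183.7] 5% [-13.8 -55.9 154.6] 95% [ 11.9 -23.3 203. ]
```

The knob is at about y = -36, so there are about 9 mm left. Continuing gently.

>>> drive_tool:
  series:
    - {"delta_pos":[0,-0.2,0],"twist":[0,0,0],"gripper":0}
    - {"delta_pos":[0,-0.2,0],"twist":[0,0,0],"gripper":0}
    - {"delta_pos":[0,0,0],"twist":[0,0,0],"gripper":0}

```text
time: 9.1
ee_pos: [0.5279, -0.2252, 0.1673]
ee_rot: [0.0, 0.049, 0.999, -0.0]
force: [0.3, 2.4, -0.9]
gripper_width: -0.0001
finger_force: 0.8
```

>>> drive_tool:
  series:
    - {"delta_pos":[0,-0.1,0],"twist":[0,0,0],"gripper":0}
    - {"delta_pos":[0,-0.1,0],"twist":[0,0,0],"gripper":0}
    - {"delta_pos":[0,0,0],"twist":[0,0,0],"gripper":0}

```text
time: 9.4
ee_pos: [0.5277, -0.227, 0.1673]
ee_rot: [0.0, 0.049, 0.999, -0.0]
force: [-0.3, 1.5, -0.3]
gripper_width: -0.0003
finger_force: 0.8
```

```bash
python3 -c "
from h import *
st();knob()"
```

```text
t 9.4 mixer xyz mm [ -0.7 -17.1 167.3] F mixer [-0.4  1.5 -0.3] w -0.0003
toolx ang 174.41 toolz [-0. -0. -1.]
top handle 71 med [-13.1 -48.6 192.1] 5% [-16.3 -58.  178.5] 95% [ -8.9 -38.5 196. ]
side stem 54 med [ -0.2 -34.1 124.9] 5% [ -5.5 -38.  116.3] 95% [  3.2 -29.6 134.4]
side handle 523 med [  0.  -54.2 183.3] 5% [-13.4 -61.9 153.9] 95% [ 11.7 -30.  203.1]
```

>>> drive_tool:
  series:
    - {"delta_pos":[0,-0.1,0],"twist":[0,0,0],"gripper":0}
    - {"delta_pos":[0,-0.1,0],"twist":[0,0,0],"gripper":0}
    - {"delta_pos":[0,0,0],"twist":[0,0,0],"gripper":0}

```text
time: 9.8
ee_pos: [0.5275, -0.2289, 0.1673]
ee_rot: [0.0, 0.049, 0.999, -0.0]
force: [-0.9, 1.8, -2.3]
gripper_width: -0.0001
finger_force: 0.8
```

>>> drive_tool:
  series:
    - {"delta_pos":[0,-0.1,0],"twist":[0,0,0],"gripper":0}
    - {"delta_pos":[0,0,0],"twist":[0,0,0],"gripper":0}

```text
time: 10.0
ee_pos: [0.5274, -0.2299, 0.1673]
ee_rot: [0.0, 0.049, 0.999, -0.0]
force: [0.2, 2.1, -1.7]
gripper_width: 0.0001
finger_force: 0.8
```

```bash
python3 -c "
from h import *
st();knob()"
```

```text
t 10.0 mixer xyz mm [ -0.7 -20.1 167.3] F mixer [-0.   2.1 -1.7] w 0.0001
toolx ang 174.41 toolz [ 0. -0. -1.]
top handle 63 med [-12.9 -52.  190.9] 5% [-16.2 -61.  170.6] 95% [ -8.4 -41.9 195.3]
side stem 53 med [ -0.  -36.  125.2] 5% [ -5.3 -40.6 116.8] 95% [  3.6 -31.7 134.1]
side handle 527 med [ -0.4 -57.  182.6] 5% [-13.5 -64.8 153.2] 95% [ 11.9 -33.2 201.4]
```

>>> drive_tool:
  series:
    - {"delta_pos":[0,-0.1,0],"twist":[0,0,0],"gripper":0}
    - {"delta_pos":[0,0,0],"twist":[0,0,0],"gripper":0}

```text
time: 10.3
ee_pos: [0.5273, -0.2308, 0.1673]
ee_rot: [-0.0, 0.049, 0.999, 0.0]
force: [-0.5, 2.4, -0.9]
gripper_width: 0.0
finger_force: 1.1
```

Knob is at about y = -46, at the right slot. I'll back off, go round to the far side and push it nearward.

>>> drive_tool:
  series:
    - {"delta_pos":[0,1.0,0],"twist":[0,0,0],"gripper":0}
    - {"delta_pos":[0,2.5,0],"twist":[0,0,0],"gripper":0}
    - {"delta_pos":[-2.0,0,0],"twist":[0,0,0],"gripper":0}
    - {"delta_pos":[-2.0,0,0],"twist":[0,0,0],"gripper":0}
    - {"delta_pos":[-2.0,0,0],"twist":[0,0,0],"gripper":0}
    - {"delta_pos":[0,-2.0,0],"twist":[0,0,0],"gripper":0}
    - {"delta_pos":[0,-2.0,0],"twist":[0,0,0],"gripper":0}
    - {"delta_pos":[0,-2.0,0],"twist":[0,0,0],"gripper":0}
    - {"delta_pos":[0,0,0],"twist":[0,0,0],"gripper":0}
    - {"delta_pos":[0,0,0],"twist":[0,0,0],"gripper":0}

```text
time: 11.3
ee_pos: [0.5841, -0.2625, 0.1673]
ee_rot: [-0.0, 0.05, 0.999, 0.0]
force: [0.6, 0.1, -0.7]
gripper_width: -0.0
finger_force: 0.0
```

```bash
python3 -c "
from h import *
st();knob()
save(get('top'),'t2.png',(200,150,360,280),4)"
```

```text
t 11.3 mixer xyz mm [ 58.9 -47.1 167.3] F mixer [ 0.6  0.1 -0.7] w -0.0
toolx ang 174.3 toolz [-0.  0. -1.]
top handle 167 med [ -6.3 -54.9 192.8] 5% [-15.7 -62.6 183.7] 95% [  7.4 -44.2 197.5]
side stem 55 med [ -1.2 -36.9 125.5] 5% [ -5.2 -40.7 116.1] 95% [  3.7 -32.9 133.8]
side handle 613 med [  4.1 -59.  183.1] 5% [-12.8 -65.1 153.4] 95% [ 63.5 -49.2 201.3]
```

View pics/t2.png

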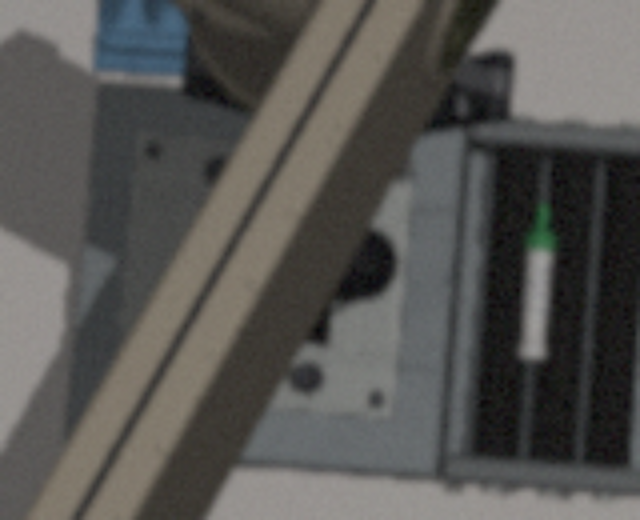

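The arm partly covers the view, but the knob shows at (365,265), tilted fully right. The pin is at (305,377), below the near end of the right slot. Now I push nearward.

>>> drive_tool:
  series:
    - {"delta_pos":[1.0,0,0],"twist":[0,0,0],"gripper":0}
    - {"delta_pos":[1.0,0,0],"twist":[0,0,0],"gripper":0}
    - {"delta_pos":[0.7,0,0],"twist":[0,0,0],"gripper":0}
    - {"delta_pos":[0.3,0,0],"twist":[0,0,0],"gripper":0}
    - {"delta_pos":[0.3,0,0],"twist":[0,0,0],"gripper":0}
    - {"delta_pos":[0.2,0,0],"twist":[0,0,0],"gripper":0}
    - {"delta_pos":[0.2,0,0],"twist":[0,0,0],"gripper":0}
    - {"delta_pos":[0.2,0,0],"twist":[0,0,0],"gripper":0}
    - {"delta_pos":[0.2,0,0],"twist":[0,0,0],"gripper":0}

```text
time: 12.35
ee_pos: [0.5442, -0.2577, 0.1678]
ee_rot: [0.001, 0.049, 0.999, -0.0]
force: [2.1, -0.2, 1.3]
gripper_width: -0.0002
finger_force: 1.2
```

```bash
python3 -c "
from h import *
st();knob()"
```

```text
t 12.35 mixer xyz mm [ 18.7 -46.2 167.8] F mixer [ 2.2 -0.   1.3] w -0.0002
toolx ang 174.42 toolz [ 0.001 -0.001 -1.   ]
side stem 51 med [ -3.7 -36.1 125.1] 5% [ -8.7 -40.2 116.8] 95% [ 1.000e-01 -3.280e+01  1.339e+02]
side handle 598 med [ -1.  -59.  183.2] 5% [-18.1 -65.3 153.2] 95% [ 23.8 -49.2 202. ]
```

Force is 2.2 N and the lever is moving nearward. Continuing.

>>> drive_tool:
  series:
    - {"delta_pos":[0.2,0,0],"twist":[0,0,0],"gripper":0}
    - {"delta_pos":[0.2,0,0],"twist":[0,0,0],"gripper":0}
    - {"delta_pos":[0.2,0,0],"twist":[0,0,0],"gripper":0}
    - {"delta_pos":[0.2,0,0],"twist":[0,0,0],"gripper":0}

```text
time: 12.85
ee_pos: [0.5357, -0.2567, 0.1673]
ee_rot: [0.0, 0.049, 0.999, -0.0]
force: [2.2, -0.5, 2.1]
gripper_width: -0.0002
finger_force: 1.2
```

>>> drive_tool:
  series:
    - {"delta_pos":[0.2,0,0],"twist":[0,0,0],"gripper":0}
    - {"delta_pos":[0.2,0,0],"twist":[0,0,0],"gripper":0}
    - {"delta_pos":[0.2,0,0],"twist":[0,0,0],"gripper":0}
    - {"delta_pos":[0.2,0,0],"twist":[0,0,0],"gripper":0}

```text
time: 13.25
ee_pos: [0.5276, -0.2559, 0.1672]
ee_rot: [-0.0, 0.049, 0.999, 0.0]
force: [1.8, 0.5, 0.4]
gripper_width: -0.0004
finger_force: 1.2
```

>>> drive_tool:
  series:
    - {"delta_pos":[0.2,0,0],"twist":[0,0,0],"gripper":0}
    - {"delta_pos":[0.2,0,0],"twist":[0,0,0],"gripper":0}
    - {"delta_pos":[0.2,0,0],"twist":[0,0,0],"gripper":0}

```text
time: 13.55
ee_pos: [0.5216, -0.2552, 0.167]
ee_rot: [-0.0, 0.049, 0.999, 0.0]
force: [2.6, 0.3, -0.3]
gripper_width: 0.0001
finger_force: 1.1
```

```bash
python3 -c "
from h import *
st();knob()"
```

```text
t 13.55 mixer xyz mm [ -4.1 -45.8 167. ] F mixer [ 2.6  0.5 -0.3] w 0.0001
toolx ang 174.41 toolz [-0.  0. -1.]
side stem 53 med [-19.  -37.2 125.2] 5% [-24.3 -40.9 116.3] 95% [-14.6 -31.6 133.7]
side handle 597 med [-23.  -58.8 181.3] 5% [-41.1 -65.  151.9] 95% [  0.6 -49.1 201.9]
```

>>> drive_tool:
  series:
    - {"delta_pos":[0.2,0,0],"twist":[0,0,0],"gripper":0}
    - {"delta_pos":[0.2,0,0],"twist":[0,0,0],"gripper":0}
    - {"delta_pos":[0.2,0,0],"twist":[0,0,0],"gripper":0}

```text
time: 13.95
ee_pos: [0.5157, -0.2547, 0.1672]
ee_rot: [-0.0, 0.049, 0.999, 0.0]
force: [2.5, 0.3, -1.5]
gripper_width: 0.0004
finger_force: 1.0
```

>>> drive_tool:
  series:
    - {"delta_pos":[0.1,0,0],"twist":[0,0,0],"gripper":0}
    - {"delta_pos":[0.1,0,0],"twist":[0,0,0],"gripper":0}
    - {"delta_pos":[0,0,0],"twist":[0,0,0],"gripper":0}

```text
time: 14.25
ee_pos: [0.5138, -0.2546, 0.1673]
ee_rot: [-0.0, 0.049, 0.999, -0.0]
force: [3.0, -0.6, -0.9]
gripper_width: -0.0004
finger_force: 0.9
```

```bash
python3 -c "
from h import *
st();knob()"
```

```text
t 14.25 mixer xyz mm [-11.8 -46.  167.3] F mixer [ 3.  -0.3 -0.9] w -0.0004
toolx ang 174.41 toolz [-0.  0. -1.]
side stem 55 med [-24.3 -37.2 125.8] 5% [-30.4 -41.4 116.8] 95% [-19.7 -33.3 134.1]
side handle 592 med [-30.4 -58.7 180.4] 5% [-48.2 -65.5 150.8] 95% [ -6.2 -48.7 201.5]
```

>>> drive_tool:
  series:
    - {"delta_pos":[0.1,0,0],"twist":[0,0,0],"gripper":0}
    - {"delta_pos":[0.1,0,0],"twist":[0,0,0],"gripper":0}
    - {"delta_pos":[0,0,0],"twist":[0,0,0],"gripper":0}

```text
time: 14.65
ee_pos: [0.5118, -0.2544, 0.1673]
ee_rot: [-0.0, 0.049, 0.999, -0.0]
force: [2.0, -0.7, -1.3]
gripper_width: -0.0
finger_force: 0.9
```

>>> drive_tool:
  series:
    - {"delta_pos":[0.1,0,0],"twist":[0,0,0],"gripper":0}
    - {"delta_pos":[0,0,0],"twist":[0,0,0],"gripper":0}

```text
time: 14.85
ee_pos: [0.5108, -0.2543, 0.1673]
ee_rot: [-0.0, 0.049, 0.999, 0.0]
force: [2.2, 0.0, -0.4]
gripper_width: -0.0
finger_force: 0.9
```

>>> drive_tool:
  series:
    - {"delta_pos":[0.1,0,0],"twist":[0,0,0],"gripper":0}
    - {"delta_pos":[0,0,0],"twist":[0,0,0],"gripper":0}

```text
time: 15.05
ee_pos: [0.5098, -0.2542, 0.1673]
ee_rot: [-0.0, 0.049, 0.999, 0.0]
force: [1.9, -0.4, -1.1]
gripper_width: -0.0001
finger_force: 0.9
```

```bash
python3 -c "
from h import *
st();knob()"
```

```text
t 15.05 mixer xyz mm [-15.8 -46.  167.3] F mixer [ 2.  -0.3 -1.1] w -0.0001
toolx ang 174.41 toolz [-0.  0. -1.]
side stem 55 med [-27.4 -37.6 125.1] 5% [-32.9 -41.9 116. ] 95% [-22.4 -33.3 134.3]
side handle 598 med [-33.7 -58.8 180.1] 5% [-52.5 -65.1 150.7] 95% [ -9.7 -49.1 202.4]
```

>>> drive_tool:
  series:
    - {"delta_pos":[0.1,0,0],"twist":[0,0,0],"gripper":0}
    - {"delta_pos":[0,0,0],"twist":[0,0,0],"gripper":0}

```text
time: 15.35
ee_pos: [0.5091, -0.2541, 0.1673]
ee_rot: [0.0, 0.049, 0.999, 0.0]
force: [3.2, 0.2, -1.7]
gripper_width: -0.0001
finger_force: 1.4
```

>>> drive_tool:
  series:
    - {"delta_pos":[0.1,0,0],"twist":[0,0,0],"gripper":0}
    - {"delta_pos":[0,0,0],"twist":[0,0,0],"gripper":0}

```text
time: 15.55
ee_pos: [0.5082, -0.254, 0.1674]
ee_rot: [0.0, 0.049, 0.999, -0.0]
force: [4.8, 0.7, -1.7]
gripper_width: 0.0004
finger_force: 2.0
```

Force is rising to 4.8 N, so the lever is on the cushioned stop. I'll back off, rise, and verify.

>>> drive_tool:
  series:
    - {"delta_pos":[-0.5,0,0],"twist":[0,0,0],"gripper":0}
    - {"delta_pos":[-2,0,0],"twist":[0,0,0],"gripper":0}
    - {"delta_pos":[-3,0,0],"twist":[0,0,0],"gripper":0}
    - {"delta_pos":[-1,0,-3],"twist":[0,0,0],"gripper":0}
    - {"delta_pos":[0,0,-4],"twist":[0,0,0],"gripper":0}
    - {"delta_pos":[0,0,-4],"twist":[0,0,0],"gripper":0}
    - {"delta_pos":[0,0,0],"twist":[0,0,0],"gripper":0}
    - {"delta_pos":[0,0,0],"twist":[0,0,0],"gripper":0}

```text
time: 16.35
ee_pos: [0.5731, -0.2608, 0.2788]
ee_rot: [0.001, 0.049, 0.999, -0.001]
force: [-0.0, 1.6, -1.4]
gripper_width: 0.0
finger_force: 0.0
```

```bash
python3 -c "
from h import *
st();knob()
save(get('side'),'s3.png',(240,100,440,300),3)"
```

```text
t 16.35 mixer xyz mm [ 47.8 -46.4 278.8] F mixer [-0.2  1.6 -1.4] w 0.0
toolx ang 174.41 toolz [ 0.002 -0.001 -1.   ]
top handle 319 med [-42.  -48.2 187.1] 5% [-55.2 -61.4 169. ] 95% [-27.8 -33.5 191.9]
side stem 55 med [-27.4 -37.7 125.5] 5% [-33.  -41.3 116.1] 95% [-22.5 -32.7 133.9]
side handle 450 med [-38.  -58.3 173.6] 5% [-53.4 -65.6 149.6] 95% [-25.3 -47.8 190.7]
```

View pics/s3.png

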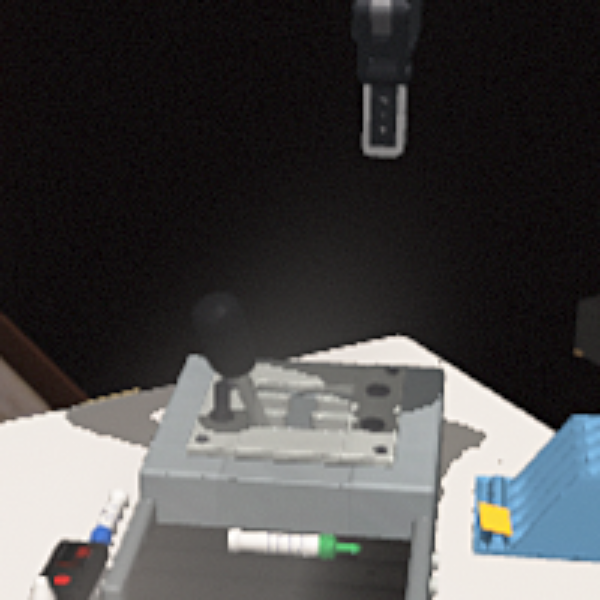

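The picture shows the knob at (222,330), tilted over the pin at (220,400) in the near-right slot, and the fingers clear at (383,120). The knob measures about x -39 mm, y -45 mm, so I'm handing in.

```bash
python3 -c "
from rig import r
print(r.sign_off())"
```

```text
the job is handed in; nothing more can be done
None
```

The gear lever is home in the near-right corner slot marked by the pin (handle at about x -39 mm, y -45 mm). Wrist force readings during the pushes stayed under about 5 N, the arm is clear, and the job was handed in at about 16 s; no verdict was returned.

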